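# Sort belt-tensioner plungers by spring resistance

### The arm

A 6-joint arm with a two-finger parallel gripper is mounted at the origin on a cart in front of the work surface, level with it; the furniture and walls round the work are solid. World frame = base frame: x ahead of the robot, y to its left, z up, the work surface at z = 0. Lengths are in m, angles in rad, forces in N, time in s.
With the tool pointing down it reaches from about 0.275 to 0.875 m from the base axis. Payload 12.5 kg.
Tool frame: the origin (TCP) lies on the mounting face of the last link; the fingertips stand 173 mm ahead of it and the grasp point (between the pads) lies 155 mm ahead of it (robot.grip_point_offset is the distance from the TCP to the grasp point, in m); z points along the fingers, y is the line along which they close (so a half turn about z gives the same grasp; the last joint's range is limited). The gripper opens to 85 mm and grips with 20 to 120 N. Pads are 22 mm wide; open, the fingers measure 114 mm over their backs; the gripper's body (76 mm by 85 mm) begins 54 mm behind the grasp point. The pads swing forward as they close: fully open they stand 13 mm farther back than shut.
Start: joints at [1.219, 0.351, 1.652, -0, 1.139, -0.085], TCP at [0.145, 0.531, 0.405] pointing down, gripper open.
Joint ranges: [-2.75, 2.75], [-0.79, 2.1], [0.01, 2.65], [-1.57, 4.71], [0.07, 3.14], [-2.87, 2.87]. Speed limits (rad/s): [2.22, 2.22, 2.79, 3.14, 3.14, 3.14].

### API

Orientations are given as [roll, pitch, yaw] about the fixed x, y, z axes, in that order (R = Rz(yaw) Ry(pitch) Rx(roll)).
In Python, from rig import robot gives the robot as it stands. The module is installed in compiled form; this text tells all that it offers.
- The arm moves only by the tool carry_out, never from a script. Its argument "rows" is a list of rows, each a list of 4 numbers: the shift along the tool's x, y, z in mm, then the turn about the tool's z in degrees. A call has 1 to 10 rows; each row shifts and turns the commanded pose from where the row before left it, along the tool's axes as they then stand; what a row does not reach is not made up. A row lasts 1/10 s, in which the tool goes at most 50 mm and 8.59 degrees, less where a joint would pass 70% of its speed; a pose out of reach is approached as far as the arm can. A call is refused whole if a number of a shift passes 50 or a number of a turn 8.59, either way. A call with a gripper value outside its range is refused whole. "gripper" is the finger opening in mm, from 0 to 85.4, set as the call begins (left out, the last holds). The fingers move at their own pace and stop on an object; "newtons" is the grip in N (left out, the last holds). Time passes only in rows, so rows that do not move let the fingers close. It gives the time, the measured TCP pose, the force, the opening and the grip force at its end, in the units of the state.
- robot.state(): the state, without advancing time (a new reading comes with each control period).
- robot.get_image(name): name is "side" or "top" or "wrist"; returns a dict with "pixels" (400x640x3 uint8, red, green, blue), "z_map" (400x640 float32, m along the optical axis (not along the pixel's ray), 0 where there is no reading), "fx", "fy", "cx", "cy" (pixels), "k1" (the pictures are not rectified: a ray, as slopes to the right and down, at radius r is drawn at 1 + k1 r^2 times it, then the intrinsics apply), "extrinsics" (4x4, takes a point from world to camera coordinates); the wrist camera has in their place "tool_from_camera" (4x4, takes a point from camera to tool coordinates, whose origin is the TCP and whose axes are the flange's). Camera axes: x right, y up, looking along -z (the intrinsics and any distortion apply to the point x, -y, -z); pixel columns grow to the right and rows downward; lengths in m; the calibration is good to about 2 mm. A picture is of the moment at which its call begins: read the wrist's pose just before it.
- robot.job_done(): hands the job in; it is judged then, once.
The state is a dict: "time_s": time; "joint_pos": joint angles; "qd": joint speeds; "tau": joint torques, N m; "tool_pos": TCP position; "orientation": TCP orientation; "ft_force": force on the tool from outside, world axes, zero at the start; "ft_torque": the same for the moment, N m; "width": opening from 0.0 (shut) to 1.0 (fully open); "grip_force": force on a finger pad.
Only numpy, scipy, OpenCV 4.12 (cv2) and the standard library are available. Lean on these libraries where they do the work, as an engineer would, in place of code of your own. Each camera call takes 0.05 s, during which the arm holds its last target. There are 200 camera calls.

### The job

The three belt-tensioner plungers on the sorting board look alike, but some have a stiff spring and some a weak one. Press the cap of each at least halfway in to feel how hard it pushes back, which also drives its orange witness ring up the stem, then move it along so that every stiff plunger ends standing wholly in the red bay and every weak one wholly in the blue bay. Don't knock a plunger over, and leave the things around the board alone.

Things in the scene. Friction and masses are not known exactly. Their poses are not given: they have to be found in the camera images.
- board: fixed plywood sorting board on the bench, 390 x 209 mm (own x by own y); lane floor 22 mm above its underside. Three straight lanes run along own x, away from the robot, centred at own y = -67, 0 and +67 mm, 60 mm wide between thin rails 11 mm higher than the lane floor. End stops 20 mm above the lane floor, inner faces at own x = -185 and +185 mm. Origin: centre of its underside
- red_bay: red bay for STIFF plungers, at the near or far end of the board: a red floor patch 112 x 191 mm (own x along the lanes, own y across them) over all three lanes, with a red block on the board's left and right edge (20 mm above the lane floor). Origin: centre of the patch on the lane floor, 125 mm from the board's centre along the lanes; axes parallel to the board's
- blue_bay: blue painted bay for WEAK plungers: the same as the red bay but blue, at the other end of the board. Origin: centre of the patch, on the lane floor
- plunger_1: belt-tensioner spring plunger, upright in a lane near mid-board, 62 mm high, about 250 g: square grey foot 54 x 54 x 10 mm, ribbed steel barrel 45 mm across up to 36 mm, stem 12 mm across, round black cap 28 mm across from 53 to 62 mm up. Slides along its lane when pushed low down. All three look the same; each is stiff or weak. Origin: centre of the foot's underside; own z up
- plunger_1_cap (a joint): how far plunger_1's cap is pressed down, m: 0 out, 0.012 fully in; springs back when let go. A stiff one takes about 4 N to start, 9 N at 5 mm, 14 N at 9 mm, 18 N at the stop; a weak one 1.5 N to start, 3 N at 5 mm, 4 N at 9 mm, 5 N at the stop. Only pressing tells which it is
- plunger_1_ring (a joint): orange witness ring on the stem of plunger_1, m: height of the ring above its place on the barrel's top when the cap is out; 0 at the start. As the cap goes in, the barrel pushes the ring up the stem, and it stays there: it reads the deepest press so far (within about 0.5 mm)
- plunger_2: belt-tensioner spring plunger, upright in a lane near mid-board, 62 mm high, about 250 g: square grey foot 54 x 54 x 10 mm, ribbed steel barrel 45 mm across up to 36 mm, stem 12 mm across, round black cap 28 mm across from 53 to 62 mm up. Slides along its lane when pushed low down. All three look the same; each is stiff or weak. Origin: centre of the foot's underside; own z up
- plunger_2_cap (a joint): how far plunger_2's cap is pressed down, m: 0 out, 0.012 fully in; springs back when let go. A stiff one takes about 4 N to start, 9 N at 5 mm, 14 N at 9 mm, 18 N at the stop; a weak one 1.5 N to start, 3 N at 5 mm, 4 N at 9 mm, 5 N at the stop. Only pressing tells which it is
- plunger_2_ring (a joint): orange witness ring on the stem of plunger_2, m: height of the ring above its place on the barrel's top when the cap is out; 0 at the start. As the cap goes in, the barrel pushes the ring up the stem, and it stays there: it reads the deepest press so far (within about 0.5 mm)
- plunger_3: belt-tensioner spring plunger, upright in a lane near mid-board, 62 mm high, about 250 g: square grey foot 54 x 54 x 10 mm, ribbed steel barrel 45 mm across up to 36 mm, stem 12 mm across, round black cap 28 mm across from 53 to 62 mm up. Slides along its lane when pushed low down. All three look the same; each is stiff or weak. Origin: centre of the foot's underside; own z up
- plunger_3_cap (a joint): how far plunger_3's cap is pressed down, m: 0 out, 0.012 fully in; springs back when let go. A stiff one takes about 4 N to start, 9 N at 5 mm, 14 N at 9 mm, 18 N at the stop; a weak one 1.5 N to start, 3 N at 5 mm, 4 N at 9 mm, 5 N at the stop. Only pressing tells which it is
- plunger_3_ring (a joint): orange witness ring on the stem of plunger_3, m: height of the ring above its place on the barrel's top when the cap is out; 0 at the start. As the cap goes in, the barrel pushes the ring up the stem, and it stays there: it reads the deepest press so far (within about 0.5 mm)
- bowl: small turned wooden bowl, 91 mm across, 35 mm high; a bystander beside the board, to be left alone. Origin: centre of its underside
- tape_measure: yellow pocket tape measure lying flat, 62 x 77 x 36 mm; a bystander beside the board, to be left alone. Origin: centre of its underside
- offcut: larger sawn wood offcut behind the board on the left, 48 x 80 x 45 mm; a bystander beside the board, to be left alone. Origin: centre of its underside
- block: small sawn wood block right of the board, 50 x 57 x 35 mm; a bystander beside the board, to be left alone. Origin: centre of its underside

How it is judged:
At the end, for the whole second after the job is handed in: Each stiff plunger stands upright (0.1 rad), at rest, on the lane floor in the red bay, each weak one in the blue bay: centre within 36 mm of the bay's centre along the lanes and 85 mm across; every witness ring is at least 5 mm up its stem (y of plunger_1 in the frame of red_bay between -0.085 and 0.085 m and x of plunger_1 in the frame of red_bay between -0.036 and 0.036 m and z of each of plunger_1, plunger_3 in the frame of red_bay below 0.006 m and angle between each of plunger_1, plunger_2, plunger_3's own z axis and vertical below 0.1 rad and linear speed of each of plunger_1, plunger_2, plunger_3 below 0.02 m/s and value of joint each of plunger_1_ring, plunger_2_ring, plunger_3_ring above 0.005 m and y of plunger_2 in the frame of blue_bay between -0.085 and 0.085 m and x of plunger_2 in the frame of blue_bay between -0.036 and 0.036 m and z of plunger_2 in the frame of blue_bay below 0.006 m and y of plunger_3 in the frame of red_bay between -0.085 and 0.085 m and x of plunger_3 in the frame of red_bay between -0.036 and 0.036 m); the robot touches nothing.
It fails at once if a plunger is knocked over (angle between any of plunger_1, plunger_2, plunger_3's own z axis and vertical above 0.6 rad).
It fails at once if a bystander (bowl, tape measure, offcut, block) is moved more than 30 mm (distance of any of bowl, tape_measure, offcut, block from where it was at the start of the episode above 0.03 m).
It also fails if it takes over 64 s, if anything falls off the work surface, if the arm or the gripper's body presses on something with over 40 N, if the wrist force passes 120 N, or if a joint passes its speed limit or range.

## Working session

There is one attempt and no reset: what is moved stays moved. The work goes in short steps, Python scripts to look and compute and a tool call to move; the robot and the scene stay as the last step left them, time stands still between calls to the robot, and variables do not carry over. Pictures are saved under pics/ and viewed, at most 10 in all, crops included, and the job is handed in when it is done.

Besides the shell and the picture viewer there is one more tool, called after "Call:" by a JSON object that holds its "fn" and its "kwargs". carry_out: Moves the arm, as the interface text tells. Its arguments: {"type":"object","properties":{"rows":{"type":"array","items":{"type":"array","items":{"type":"number"}}},"gripper":{"type":"number"},"newtons":{"type":"number"}},"required":["rows"]}

```bash
mkdir -p pics
cat > h.py <<'E'
from rig import robot
import numpy as np, cv2
def snap(n,f=None):
    d=robot.get_image(n)
    if f: cv2.imwrite('pics/'+f,d['pixels'][:,:,::-1])
    return d
def ray(d,u,v):
    x=np.array([(u-d['cx'])/d['fx'],(v-d['cy'])/d['fy']]);s=x.copy()
    for _ in range(10): s=x/(1+d['k1']*(s@s))
    c=np.array([s[0],-s[1],-1.])
    M=np.linalg.inv(d['extrinsics'])
    return M[:3,3],M[:3,:3]@c
def onplane(d,u,v,z):
    o,r=ray(d,u,v); return o+r*(z-o[2])/r[2]
E
python3 - <<'E'
from h import *
s=robot.state();print(s)
d=snap('top','top1.png');e=snap('side','side1.png')
for q in(d,e):print(q['fx'],q['k1'],np.linalg.inv(q['extrinsics']).round(3).tolist())
E
```

```text
{'time_s': 0.0, 'joint_pos': array([ 1.21940707e+00,  3.51247349e-01,  1.65240179e+00,  1.05127548e-05,
        1.13913041e+00, -8.45981583e-02]), 'qd': array([-0.00055649,  0.00144656, -0.00084335, -0.00096091,  0.0001038 ,
        0.00061036]), 'tau': array([ 1.58639239e-03, -5.06117177e+01, -2.91398603e+01, -4.14756869e-06,
        4.63308825e-03, -1.92711681e-06]), 'tool_pos': array([0.14493157, 0.53043326, 0.4041607 ]), 'orientation': array([-3.14041081e+00, -1.09798574e-04,  2.87479708e+00]), 'ft_force': array([ 0.46420141, -0.49574583,  0.20699005]), 'ft_torque': array([0.04178341, 0.01135088, 0.03174189]), 'grip_force': 0.0, 'width': 0.9970577374465234}
387.8295752526228 0.015553003762918486 [[-0.028, 0.99, -0.139, 0.43], [-0.999, -0.025, 0.022, 0.042], [0.019, 0.14, 0.99, 0.947], [0.0, 0.0, 0.0, 1.0]]
374.82911150802227 -0.003945280180066425 [[-0.973, 0.146, -0.178, 0.388], [-0.229, -0.553, 0.801, 0.844], [0.019, 0.821, 0.571, 0.63], [0.0, 0.0, 0.0, 1.0]]
```

View pics/top1.png

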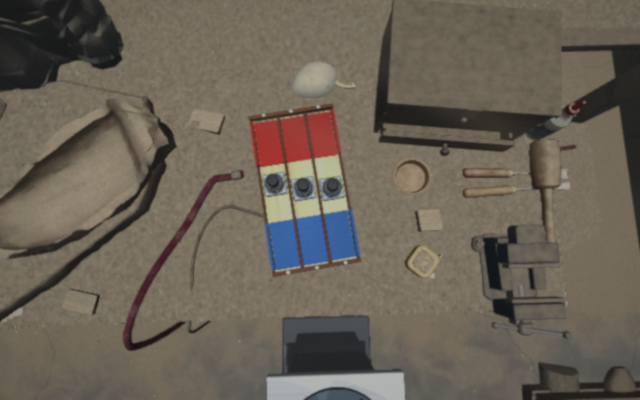

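View pics/side1.png

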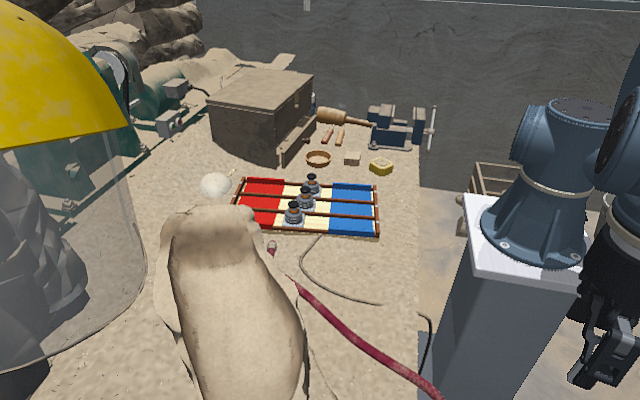

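The top view shows the board tilted slightly. The red bay is far (about 295,135), the blue bay near (about 315,242), and the caps are at about (275,181), (304,186) and (333,185). The side view agrees.

Run:
```python
from h import *
d=snap('top')
hsv=cv2.cvtColor(d['pixels'],cv2.COLOR_RGB2HSV)
roi=np.zeros((400,640),np.uint8);roi[95:285,240:370]=255
C={}
for n,m in(('red',cv2.inRange(hsv,(0,200,110),(6,255,255))|cv2.inRange(hsv,(175,200,110),(180,255,255))),('blue',cv2.inRange(hsv,(100,120,60),(130,255,255)))):
    m=cv2.morphologyEx(m&roi,cv2.MORPH_CLOSE,np.ones((7,7)))
    c=max(cv2.findContours(m,0,2)[0],key=cv2.contourArea);r=cv2.minAreaRect(c)
    C[n]=onplane(d,*r[0],0.024);print(n,r,C[n])
ax=C['red']-C['blue'];print('sep',np.linalg.norm(ax),'yaw deg',np.degrees(np.arctan2(ax[1],ax[0])))
a=np.arctan2(ax[1],ax[0]);ct=(C['red']+C['blue'])/2;print('ctr',ct)
m=cv2.inRange(hsv[...,2],0,60)&roi
n,_,st,ce=cv2.connectedComponentsWithStats(m)
for i in range(1,n):
    if st[i,4]>40:
        p=onplane(d,*ce[i],0.084);q=p-ct
        print(st[i],p.round(4),'own',(q[0]*np.cos(a)+q[1]*np.sin(a)).round(4),(-q[0]*np.sin(a)+q[1]*np.cos(a)).round(4))
        v,u=np.round(ce[i][::-1]).astype(int);o,r=ray(d,u,v);print((o+r*d['z_map'][v,u])[:3].round(4))
```

```text
Traceback (most recent call last):
ValueError: max() iterable argument is empty
```

```bash
cat > m.py <<'E'
from h import *
d=snap('top')
hsv=cv2.cvtColor(d['pixels'],cv2.COLOR_RGB2HSV)
print(hsv[140,290],hsv[240,315],hsv[183,275],hsv[200,310])
roi=np.zeros((400,640),np.uint8);roi[95:285,240:370]=255
C={}
for n,m in(('red',cv2.inRange(hsv,(0,200,150),(5,255,255))|cv2.inRange(hsv,(175,200,150),(180,255,255))),('blue',cv2.inRange(hsv,(100,120,60),(130,255,255)))):
    m=cv2.morphologyEx(m&roi,cv2.MORPH_CLOSE,np.ones((7,7)))
    c=max(cv2.findContours(m,0,2)[0],key=cv2.contourArea);r=cv2.minAreaRect(c)
    C[n]=onplane(d,*r[0],0.024);print(n,r,C[n])
ax=C['red']-C['blue'];print('sep',np.linalg.norm(ax),'yaw deg',np.degrees(np.arctan2(ax[1],ax[0])))
a=np.arctan2(ax[1],ax[0]);ct=(C['red']+C['blue'])/2;print('ctr',ct)
m=cv2.inRange(hsv[...,2],0,75)&roi
n,_,st,ce=cv2.connectedComponentsWithStats(m)
for i in range(1,n):
    if st[i,4]>40:
        p=onplane(d,*ce[i],0.084);q=p-ct
        print(st[i],p.round(4),'own',(q[0]*np.cos(a)+q[1]*np.sin(a)).round(4),(-q[0]*np.sin(a)+q[1]*np.cos(a)).round(4))
        u,v=np.round(ce[i]).astype(int);o,r=ray(d,u,v);print((o+r*d['z_map'][v,u])[:3].round(4))
E
sed -i 's/(0,200,150)/(0,180,90)/;s/(175,200,150)/(170,180,90)/' m.py; python3 m.py
```

```text
[  1 171 157] [108 163 160] [110  13  58] [ 32  50 185]
red ((274.8999938964844, 150.8000030517578), (23.617366790771484, 30.122751235961914), 81.8698959350586) [0.67792693 0.12799834 0.024     ]
blue ((311.60809326171875, 239.14866638183594), (46.85371398925781, 88.6110610961914), 80.53767395019531) [0.46110316 0.04382481 0.024     ]
sep 0.2325891879421271 yaw deg 21.21679523013247
ctr [0.56951505 0.08591157 0.024     ]
[250 107  83  14 174] [0.7499 0.0803 0.084 ] own 0.1661 -0.0705
[0.7683 0.0816 0.0367]
[266 175  13  18 166] [0.5891 0.1289 0.084 ] own 0.0338 0.033
[0.5898 0.1298 0.0837]
[297 179  13  14 141] [0.5803 0.0609 0.084 ] own 0.001 -0.0272
[0.5813 0.0601 0.083 ]
[324 179  15  18 162] [ 0.5766 -0.0046  0.084 ] own -0.0262 -0.087
[ 0.577  -0.0052  0.0851]
```

```bash
sed -i 's/(0,180,90)/(0,140,100)/;s/(170,180,90)/(170,140,100)/' m.py; sed -i 's/(5,255,255)/(4,255,255)/' m.py; python3 m.py
```

```text
[  1 171 157] [108 162 159] [110  13  58] [ 32  50 185]
red ((294.8080749511719, 137.55377197265625), (45.738304138183594, 85.29576110839844), 81.46923065185547) [0.71020864 0.07886671 0.024     ]
blue ((311.5945739746094, 239.0675811767578), (46.68931198120117, 88.61105346679688), 80.53767395019531) [0.46129488 0.04385207 0.024     ]
sep 0.25136445163185417 yaw deg 8.007243782209835
ctr [0.58575176 0.06135939 0.024     ]
[250 107  83  14 176] [0.7498 0.0809 0.084 ] own 0.1652 -0.0035
[0.7678 0.084  0.0382]
[266 175  13  18 166] [0.5891 0.1289 0.084 ] own 0.0127 0.0664
[0.5896 0.1298 0.0846]
[297 179  13  14 144] [0.5801 0.0609 0.084 ] own -0.0057 0.0004
[0.5813 0.0601 0.0829]
[324 178  15  19 163] [ 0.5765 -0.0047  0.084 ] own -0.0183 -0.0642
[ 0.5775 -0.0054  0.0823]
```

Call:
{"fn": "carry_out", "kwargs": {"rows": [[0,0,0,-7.8],[0,0,0,-7.8],[0,0,0,-7.8],[-27,-32,0,0],[-27,-32,0,0],[-27,-32,0,0],[-27,-32,0,0],[-27,-32,0,0],[-27,-32,0,0],[-27,-32,0,0]], "gripper": 0}}

```text
time_s: 1.25
tool_pos: [0.3647, 0.3341, 0.4048]
orientation: [3.141, 0.0, -3.0]
ft_force: [0.2, 0.9, 0.9]
width: 0.001
grip_force: 0.0
```

```bash
cat > go.py <<'E'
# shift in tool mm to a target given in board frame (origin ctr, yaw 8deg), fingertip z; usage: go.py bx by tipz(mm)
from h import *
import sys
s=robot.state();b=np.radians(8.0);ct=np.array([.5858,.0614])
R=np.array([[np.cos(b),-np.sin(b)],[np.sin(b),np.cos(b)]])
p=s['tool_pos'];y=s['orientation'][2];q=R.T@(p[:2]-ct)*1e3
print('t',round(s['time_s'],2),'board',q.round(1),'tipz',round(p[2]*1e3-173,1),'yaw',np.degrees(y).round(2),'ori',s['orientation'].round(4),'F',s['ft_force'].round(2))
if len(sys.argv)>3:
    t=np.array(list(map(float,sys.argv[1:4])));dw=R@(t[:2]-q)
    print('shift',(dw@[np.cos(y),np.sin(y)]).round(1),(dw@[np.sin(y),-np.cos(y)]).round(1),(p[2]*1e3-173-t[2]).round(1),'turn',((np.degrees(y)-188+180)%360-180).round(2))
E
python3 go.py 13 66 100
```

```text
t 1.25 board [-181.   300.8] tipz 231.8 yaw -171.88 ori [ 3.1415e+00  1.0000e-04 -3.0000e+00] F [0.2  0.93 0.89]
shift -193.5 -235.2 131.8 turn 0.12
```

Call:
{"fn": "carry_out", "kwargs": {"rows": [[-24,-29,5,0],[-24,-29,10,0],[-24,-29,15,0],[-24,-29,20,0],[-24,-29,20,0],[-24,-29,20,0],[-24,-29,20,0],[-15,-20,10,0],[-7,-8,5,0],[0,0,0,0]]}}

```text
time_s: 2.25
tool_pos: [0.5847, 0.1331, 0.2791]
orientation: [3.142, -0.001, -3.001]
ft_force: [0.1, 0.3, -0.4]
width: 0.002
grip_force: 0.0
```

```bash
python3 go.py 13 66 100
```

```text
t 2.25 board [ 8.9 71.1] tipz 106.1 yaw -171.96 ori [ 3.1416e+00 -9.0000e-04 -3.0012e+00] F [ 0.06  0.29 -0.42]
shift -4.1 -5.1 6.1 turn 0.04
```

Call:
{"fn": "carry_out", "kwargs": {"rows": [[-4,-5,8,0],[0,0,8,0],[0,0,5,0],[0,0,3,0],[0,0,3,0],[0,0,2,0],[0,0,2,0],[0,0,0,0],[0,0,0,0],[0,0,0,0]]}}

```text
time_s: 3.25
tool_pos: [0.5891, 0.1292, 0.2489]
orientation: [3.142, 0.0, -3.0]
ft_force: [-1.7, 1.8, 4.4]
width: -0.005
grip_force: 1.7
```

```bash
python3 go.py -6 0 100
```

```text
t 3.25 board [12.7 66.7] tipz 75.9 yaw -171.89 ori [ 3.1415e+00  4.0000e-04 -3.0001e+00] F [-1.74  1.78  4.44]
shift 18.9 -66.7 -24.1 turn 0.11
```

Call:
{"fn": "carry_out", "kwargs": {"rows": [[0,0,1,0],[0,0,1,0],[0,0,0,0],[0,0,0,0]]}}

```text
time_s: 3.65
tool_pos: [0.5891, 0.1292, 0.2467]
orientation: [3.142, 0.0, -3.0]
ft_force: [-0.4, 2.5, 3.6]
width: -0.004
grip_force: 2.0
```

Plunger A (left lane) is weak. Next is B, in the middle lane.

Call:
{"fn": "carry_out", "kwargs": {"rows": [[0,0,-15,0],[0,0,-11,0],[9,-33,0,0],[9,-33,0,0],[1,-1,0,0],[0,0,8,0],[0,0,5,0],[0,0,4,0],[0,0,3,0],[0,0,0,0]]}}

```text
time_s: 4.65
tool_pos: [0.5798, 0.0609, 0.2527]
orientation: [3.142, -0.0, -2.999]
ft_force: [-3.2, -0.0, 7.7]
width: -0.003
grip_force: 4.5
```

Call:
{"fn": "carry_out", "kwargs": {"rows": [[0,0,2,0],[0,0,2,0],[0,0,1,0],[0,0,0,0],[0,0,0,0],[0,0,0,0]]}}

```text
time_s: 5.25
tool_pos: [0.5798, 0.0609, 0.2485]
orientation: [-3.142, -0.0, -2.999]
ft_force: [-5.7, -0.8, 14.0]
width: 0.002
grip_force: 7.0
```

```bash
python3 go.py -18 -65 100
```

```text
t 5.25 board [-6.   0.4] tipz 75.5 yaw -171.82 ori [-3.1415e+00 -1.0000e-04 -2.9989e+00] F [-5.7  -0.81 14.04]
shift 12.2 -65.3 -24.5 turn 0.18
```

B is stiff. Now C.

Call:
{"fn": "carry_out", "kwargs": {"rows": [[0,0,-15,0],[0,0,-11,0],[6,-33,0,0],[6,-32,0,0],[0,0,0,0],[0,0,8,0],[0,0,5,0],[0,0,4,0],[0,0,3,0],[0,0,0,0]]}}

```text
time_s: 6.25
tool_pos: [0.5769, -0.005, 0.2535]
orientation: [3.141, -0.001, -2.999]
ft_force: [-3.5, 1.5, 8.0]
width: 0.002
grip_force: 4.0
```

Call:
{"fn": "carry_out", "kwargs": {"rows": [[0,0,2,0],[0,0,2,0],[0,0,2,0],[0,0,0,0],[0,0,0,0],[0,0,0,0]]}}

```text
time_s: 6.85
tool_pos: [0.577, -0.005, 0.2484]
orientation: [3.141, -0.0, -2.999]
ft_force: [-6.4, 1.7, 14.0]
width: 0.001
grip_force: 7.0
```

```bash
python3 go.py -75 -66 100
```

```text
t 6.85 board [-18.  -64.5] tipz 75.4 yaw -171.83 ori [ 3.1412e+00 -4.0000e-04 -2.9990e+00] F [-6.4   1.74 13.99]
shift 57.0 -1.3 -24.6 turn 0.17
```

C is stiff too. So B and C go to red (far) and A goes to blue (near). I'll push C first.

Call:
{"fn": "carry_out", "kwargs": {"rows": [[0,0,-15,0],[0,0,-12,0],[29,-1,0,0],[28,-1,0,0],[0,0,0,0],[0,0,20,0],[0,0,20,0],[0,0,18,0],[0,0,6,0],[0,0,0,0]]}}

```text
time_s: 7.85
tool_pos: [0.5211, -0.0157, 0.2102]
orientation: [3.141, -0.001, -3.0]
ft_force: [0.6, -0.1, 0.8]
width: 0.001
grip_force: 0.0
```

```bash
python3 go.py 91 -67 38
```

```text
t 7.85 board [-74.8 -67.3] tipz 37.2 yaw -171.87 ori [ 3.1413e+00 -1.0000e-03 -2.9997e+00] F [ 0.63 -0.08  0.77]
shift -165.8 -0.1 -0.8 turn 0.13
```

Call:
{"fn": "carry_out", "kwargs": {"rows": [[-10,0,0,0],[-8,0,0,0],[-8,0,0,0],[-10,0,0,0],[-10,0,0,0],[-10,0,0,0],[-10,0,0,0],[-10,0,0,0],[-10,0,0,0],[-10,0,0,0]]}}

```text
time_s: 8.85
tool_pos: [0.6167, -0.0022, 0.2107]
orientation: [-3.142, -0.0, -3.0]
ft_force: [-2.5, -0.9, 2.4]
width: -0.002
grip_force: 1.1
```

```bash
python3 - <<'E'
from h import *
d=snap('top');cv2.imwrite('pics/t2.png',cv2.resize(d['pixels'][90:290,220:400,::-1],None,fx=3,fy=3))
E
python3 go.py 91 -67 38
```

```text
t 8.9 board [ 22.9 -67.3] tipz 37.9 yaw -171.88 ori [-3.1413e+00  1.8000e-03 -2.9999e+00] F [-0.26 -0.19  0.54]
shift -68.1 0.2 -0.1 turn 0.12
```

View pics/t2.png

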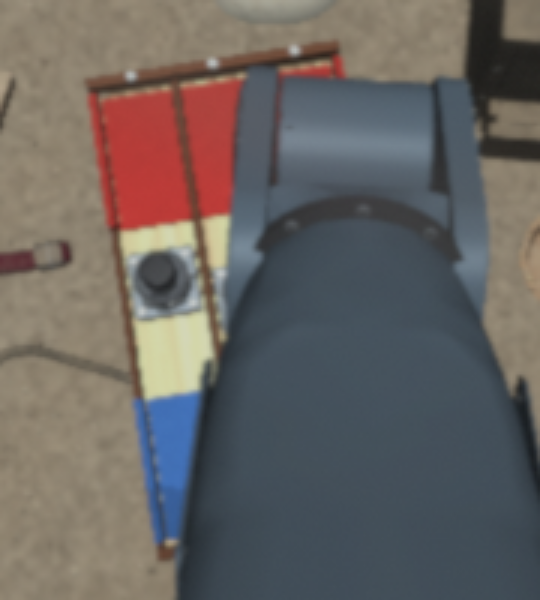

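The picture shows A still standing in the left lane (crop 160,275). The arm hides the other two, and the push force is low, so I'll continue.

Call:
{"fn": "carry_out", "kwargs": {"rows": [[-10,0,0,0],[-10,0,0,0],[-10,0,0,0],[-10,0,0,0],[-10,0,0,0],[-8,0,0,0],[-5,0,0,0],[-4,0,0,0],[0,0,0,0],[0,0,0,0]]}}

```text
time_s: 9.9
tool_pos: [0.6822, 0.0071, 0.2108]
orientation: [-3.142, 0.0, -3.0]
ft_force: [-0.4, 0.1, -0.0]
width: 0.004
grip_force: 0.0
```

```bash
python3 go.py -65 0 105
```

```text
t 9.9 board [ 87.9 -67.2] tipz 37.8 yaw -171.89 ori [-3.1416e+00  4.0000e-04 -3.0000e+00] F [-0.44  0.11 -0.02]
shift 152.8 67.5 -67.2 turn 0.11
```

Call:
{"fn": "carry_out", "kwargs": {"rows": [[15,0,0,0],[5,0,-25,0],[0,0,-30,0],[20,10,-12,0],[35,18,0,0],[35,18,0,0],[30,14,0,0],[13,7,0,0],[0,0,0,0],[0,0,0,0]]}}

```text
time_s: 10.9
tool_pos: [0.5218, 0.0518, 0.2782]
orientation: [-3.141, 0.001, -3.0]
ft_force: [-0.3, 0.0, 0.1]
width: -0.002
grip_force: 0.0
```

Call:
{"fn": "carry_out", "kwargs": {"rows": [[0,0,20,0],[0,0,20,0],[0,0,20,0],[0,0,6,0],[0,0,0,0]]}}

```text
time_s: 11.4
tool_pos: [0.5217, 0.0516, 0.2111]
orientation: [3.141, -0.001, -3.0]
ft_force: [-0.3, 0.1, 0.4]
width: -0.002
grip_force: 0.0
```

```bash
python3 go.py 90 0 38
```

```text
t 11.4 board [-64.8  -0.8] tipz 38.1 yaw -171.91 ori [ 3.1415e+00 -1.0000e-03 -3.0003e+00] F [-0.28  0.08  0.37]
shift -154.8 0.5 0.1 turn 0.09
```

Call:
{"fn": "carry_out", "kwargs": {"rows": [[-8,0,0,0],[-8,0,0,0],[-8,0,0,0],[-10,0,0,0],[-10,0,0,0],[-10,0,0,0],[-10,0,0,0],[-10,0,0,0],[-10,0,0,0],[-10,0,0,0]]}}

```text
time_s: 12.4
tool_pos: [0.6152, 0.0652, 0.2117]
orientation: [3.142, -0.0, -3.0]
ft_force: [-2.6, -0.9, 1.8]
width: -0.005
grip_force: 1.0
```

Call:
{"fn": "carry_out", "kwargs": {"rows": [[-10,0,0,0],[-10,0,0,0],[-10,0,0,0],[-10,0,0,0],[-8,0,0,0],[-8,0,0,0],[-5,0,0,0],[0,0,0,0],[0,0,0,0]]}}

```text
time_s: 13.3
tool_pos: [0.6747, 0.0738, 0.2116]
orientation: [-3.142, 0.0, -3.0]
ft_force: [0.4, 0.1, 0.3]
width: 0.0
grip_force: 0.0
```

```bash
python3 go.py 75 66 105
```

```text
t 13.3 board [89.8 -0.1] tipz 38.6 yaw -171.89 ori [-3.1416e+00  2.0000e-04 -3.0000e+00] F [0.4  0.11 0.31]
shift 14.7 66.2 -66.4 turn 0.11
```

Call:
{"fn": "carry_out", "kwargs": {"rows": [[15,0,0,0],[0,0,-25,0],[0,0,-30,0],[0,20,-12,0],[0,26,0,0],[0,20,0,0],[0,0,0,0],[0,0,25,0],[0,0,25,0],[0,0,17,0]]}}

```text
time_s: 14.3
tool_pos: [0.6502, 0.1362, 0.21]
orientation: [-3.141, -0.001, -3.0]
ft_force: [-1.1, 0.5, -0.8]
width: -0.002
grip_force: 0.0
```

```bash
python3 go.py -91 66 38
```

```text
t 14.3 board [74.2 65.1] tipz 37.0 yaw -171.91 ori [-3.1415e+00 -1.5000e-03 -3.0004e+00] F [-1.06  0.5  -0.8 ]
shift 165.2 1.2 -1.0 turn 0.09
```

Call:
{"fn": "carry_out", "kwargs": {"rows": [[10,1,0,0],[8,0,0,0],[8,0,0,0],[8,0,0,0],[10,0,0,0],[10,0,0,0],[10,0,0,0],[10,0,0,0],[10,0,0,0],[10,0,0,0]]}}

```text
time_s: 15.3
tool_pos: [0.5566, 0.1246, 0.2118]
orientation: [-3.142, 0.0, -3.0]
ft_force: [2.8, 0.5, 1.2]
width: 0.001
grip_force: 1.0
```

Call:
{"fn": "carry_out", "kwargs": {"rows": [[10,0,0,0],[10,0,0,0],[10,0,0,0],[10,0,0,0],[10,0,0,0],[8,0,0,0],[8,0,0,0],[5,0,0,0],[0,0,0,0],[0,0,0,0]]}}

```text
time_s: 16.3
tool_pos: [0.487, 0.1146, 0.2116]
orientation: [-3.142, -0.001, -3.0]
ft_force: [-0.4, -0.8, 0.4]
width: -0.002
grip_force: 0.0
```

```bash
python3 go.py
```

```text
t 16.3 board [-90.4  66.5] tipz 38.6 yaw -171.89 ori [-3.1416e+00 -7.0000e-04 -3.0000e+00] F [-0.37 -0.8   0.44]
```

Back off, lift, and swing left and up to clear the view.

Call:
{"fn": "carry_out", "kwargs": {"rows": [[-15,0,0,0],[0,0,-25,0],[0,0,-30,0],[0,0,-40,0],[0,30,-30,0],[5,45,0,0],[10,45,0,0],[10,45,0,0],[10,45,0,0],[10,45,0,0]]}}

```text
time_s: 17.3
tool_pos: [0.4205, 0.3646, 0.3366]
orientation: [-3.141, -0.0, -3.0]
ft_force: [0.6, 0.7, 0.4]
width: 0.001
grip_force: 0.0
```

```bash
python3 m.py
python3 - <<'E'
from h import *
d=snap('top');e=snap('side')
a=cv2.resize(d['pixels'][90:290,220:400,::-1],(360,400));b=cv2.resize(e['pixels'][160:250,220:400,::-1],(440,220))
o=np.zeros((400,800,3),np.uint8);o[:,:360]=a;o[:220,360:]=b;cv2.imwrite('pics/f.png',o)
E
```

```text
[105   6  83] [108 163 163] [ 27  59 189] [ 32  49 192]
red ((294.71026611328125, 137.56845092773438), (45.738304138183594, 85.09797668457031), 81.46923065185547) [0.71017673 0.0791071  0.024     ]
blue ((311.5945739746094, 239.0675811767578), (46.68931198120117, 88.61105346679688), 80.53767395019531) [0.46129488 0.04385207 0.024     ]
sep 0.25136645053674733 yaw deg 8.06251629999827
ctr [0.5857358  0.06147958 0.024     ]
[250 107  82  14 166] [0.7499 0.0803 0.084 ] own 0.1652 -0.0044
[0.7691 0.0817 0.0345]
[317 123  11  14 122] [0.7098 0.0139 0.084 ] own 0.1162 -0.0645
[0.7107 0.0135 0.0847]
[288 127  12  14 133] [0.7019 0.0787 0.084 ] own 0.1174 0.0007
[0.7024 0.0781 0.0854]
[276 237  13  15 139] [0.4511 0.1082 0.084 ] own -0.1267 0.0652
[0.4503 0.1094 0.0819]
```

View pics/f.png

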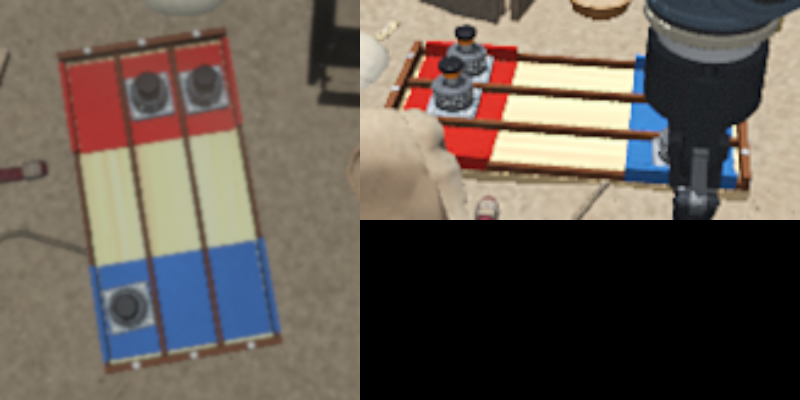

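All three plungers stand upright in their bays, with own x +116 and +117 mm in red and -127 mm in blue. The orange rings of the two stiff ones are visibly raised (side crop 465,42 and 450,72).

```bash
python3 -c "
from rig import robot
print(robot.job_done())"
```

```text
the job is handed in; nothing more can be done
None
```

I handed the job in at about 17 s of the 64 s limit: the middle and right-hand plungers pressed stiff and stand in the red bay, the left-hand one pressed weak and stands in the blue bay; no verdict came back, and the weak one's ring was hidden by the arm in the last picture.

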